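# Set up the magnetic stirrer and its ingredients for making a buffer

## Task

Set up the magnetic stirrer for making a buffer: draw the top plastic beaker out of the nested stack, twisting it about an eighth of a turn while it is still coming out of the others, stand it upright in the middle of the stirrer's plate, and then put the stir bar inside it. Stand the ingredients in one straight row with the middle of the plate, square to the stirrer's sides and with about 4 cm clear between neighbours: the small bottle on the left next to the stirrer, the tall bottle on the left beyond it (so that the small one stands between tall bottle and stirrer), and the squat jar on the right next to the stirrer. Leave the rest of the beaker stack and the measuring cylinder standing where they are.

Things in the scene. Friction and masses are not known exactly. Their poses are not given: they have to be found in the camera images.
- stirrer: Magnetic stirrer, fixed: white box 125 mm wide (its y, -62.5 to 62.5), 140 mm deep (x -75 to 65), 42 mm high, with a round aluminium plate 110 mm across, its top face 52 mm above the bench. Origin on the bench straight under the plate's centre. Front (grey panel, black knob) at its -x, towards the robot within 10 degrees; +y is left as the robot sees it. The row runs along its y axis through the origin.
- beaker: Top beaker of the stack, loose, white plastic, 22 g: 76 mm tall, conical, 44 mm across at the foot, 64 at the rim, wall 1.6, small pouring lip at its +x. Origin at the centre of its underside, z up. At the start it sits 50 mm deep in the next beaker (not stuck), rim 154 mm above the bench, 26 mm above the rim below, x along the stack's. The twist counts while its foot is still inside the stack.
- beaker_stack: The three nested beakers under the top one, of the same kind, standing as one loose column on the bench, lower rims 26 mm apart, uppermost rim 128 mm above the bench and 64 mm across. Origin at the centre of its underside, z up, x towards its pouring lips. Stays where it is.
- stir_bar: Stir bar, loose: white bar 30 mm long (its x), 8 mm wide and 8 mm high with rounded edges, lying on a fixed black rubber mat 80 mm square and 3 mm thick. Origin at the centre of its underside. It may be let fall into the beaker from just inside its rim (62 mm wide within, 41 mm at the floor, three small lugs near the floor).
- tall_bottle: Tall glass bottle, loose, closed with a blue screw cap: 138 mm tall, body 70 mm across up to about 94 mm, cap 54 mm across and 28 mm tall (from 110 to 138 mm). About 0.4 kg. Origin at the centre of its underside, z up.
- small_bottle: Small glass bottle of the same make, loose, closed with a blue screw cap: 90 mm tall, body 48 mm across up to about 52 mm, cap 40 mm across and 26 mm tall (from 64 to 90 mm). About 0.13 kg. Origin at the centre of its underside, z up.
- jar: Squat white plastic jar, loose, closed: 52 mm tall, body 56 mm across, lid 60 mm across and 16 mm tall (from 36 to 52 mm). About 0.12 kg. Origin at the centre of its underside, z up.
- cylinder: Clear plastic measuring cylinder, loose, a bystander: 150 mm tall, tube 20 mm across, white foot 54 mm across and 8 mm high, blue collar near the top. Origin at the centre of its underside, z up. Stays where it is, upright.

How it is judged:
By the outcome, as a careful person would: the job done as asked, in the order asked, and still so for the second after the job is handed in, with the robot touching nothing.
It also fails if it takes over 144 s, if anything falls off the work surface, if the arm or the gripper's body presses on something with over 40 N, if the wrist force passes 120 N, or if a joint passes its speed limit or range.

## Robot

A 6-joint arm with a two-finger parallel gripper is mounted at the origin on the work surface. World frame = base frame: x ahead of the robot, y to its left, z up, the work surface at z = 0. Lengths are in m, angles in degrees, forces in N, time in s.
With the tool pointing down it reaches from about 0.25 to 0.725 m from the base axis. Payload 9.7 kg.
Tool frame: the origin (TCP) lies where the fingers leave the gripper's body, on its centre line; the fingertips stand 73 mm ahead of it and the grasp point (between the pads) lies 54 mm ahead of it; z points along the fingers, y is the line along which they close (so a half turn about z gives the same grasp; the last joint's range is limited). The gripper opens to 85 mm and grips with 20 to 120 N. Pads are 22 mm wide; open, the fingers measure 114 mm over their backs; the gripper's body (76 mm by 85 mm) begins 54 mm behind the grasp point. The pads swing forward as they close: fully open they stand 13 mm farther back than shut.
Start: joints at [67.38, 4.979, 10.078, 95.1, 0, 90], TCP at [0.212, 0.508, 0.304] pointing down, gripper open.
Joint ranges: [-179.16, 179.16], [-48.56, 103.87], [-65.8, 70.77], [-126.05, 130.52], [-82.76, 87.17], [-180, 180]. Speed limits (degrees/s): [127.2, 127.2, 147.25, 180, 180, 180].

## Interface

Orientations are given as [roll, pitch, yaw] about the fixed x, y, z axes, in that order (R = Rz(yaw) Ry(pitch) Rx(roll)).
In Python, from workcell import sensors, imaging, bot gives the robot as it stands.
- The arm moves only by the tool apply_moves, never from a script. Its argument "rows" is a list of rows, each a list of 3 entries, a list of its own where there are three numbers: the shift along the tool's x, y, z in units of 10 cm (1.0 is 10 cm), then the turn, a rotation vector about the tool's x, y, z in units of 30 degrees (1.0 is 30 degrees), then the opening, from 0 (shut) to 1 (fully open). A call has 1 to 20 rows; each row is the pose to reach, as a shift and turn from the pose commanded when the call began, along the tool's axes at that moment; what a row does not reach only later rows make up. A row lasts 1/10 s, in which the tool goes at most 50 mm and 8.59 degrees, less where a joint would pass 70% of its speed; a pose out of reach is approached as far as the arm can. A call with a number of a shift or a turn outside -1 to 1 is refused whole. A call with a gripper value outside its range is refused whole. The fingers move at their own pace and stop on an object; "force" is the grip in N (left out, the last holds). Time passes only in rows, so rows that repeat a pose let the fingers close. It gives the time, the measured TCP pose, the force, the opening and the grip force at its end, in the units of the state.
- sensors.get_obs(): the state, without advancing time (a new reading comes with each control period).
- imaging.camera(name): name is "scene" or "top"; returns (picture, depth): 420x560x3 uint8, red, green, blue; 420x560 float32, m along the optical axis (not along the pixel's ray), 0 where there is no reading.
- imaging.get_calibration(name): a dict with "intrinsics" (3x3 intrinsics, pixels), "dist_coeffs" ([k1, k2, p1, p2, k3] as OpenCV has them; the pictures are not rectified), "world_from_camera" (4x4, takes a point from camera to world coordinates). Camera axes: x right, y down, z forward; pixel columns grow to the right and rows downward; lengths in m; the calibration is good to about 2 mm. A picture is of the moment at which its call begins. get_calibration takes no time and is no camera call.
- bot.job_done(): hands the job in; it is judged then, once.
The state is a dict: "time": time; "q": joint angles; "qd": joint speeds; "joint_efforts": joint torques, N m; "ee_pos": TCP position; "tcp_rot": TCP orientation; "wrist_force": force on the tool from outside, world axes, zero at the start; "torque": the same for the moment, N m; "opening": finger opening in m; "grasp_force": force on a finger pad.
Only numpy, scipy, OpenCV 4.12 (cv2) and the standard library are available. Lean on these libraries where they do the work, as an engineer would, in place of code of your own. Each camera call takes 0.05 s, during which the arm holds its last target. There are 200 camera calls.

## Working session

There is one attempt and no reset: what is moved stays moved. The work goes in short steps, Python scripts to look and compute and a tool call to move; the robot and the scene stay as the last step left them, time stands still between calls to the robot, and variables do not carry over. Pictures are saved under pics/ and viewed, at most 15 in all, crops included, and the job is handed in when it is done.

Besides the shell and the picture viewer there is one more tool, called after "Emit:" as name(argument=value, ...), one argument or row to a line, values as JSON. apply_moves: Moves the arm, as the interface text tells. Its arguments: {"type":"object","properties":{"rows":{"type":"array"},"force":{"type":"number"}},"required":["rows"]}

```bash
mkdir -p pics
python3 - <<'E'
from workcell import sensors, imaging, bot
import cv2,numpy as np
o=sensors.get_obs();print(o)
for n in("scene","top"):
    p,d=imaging.camera(n);cv2.imwrite(f"pics/{n}0.png",p[:,:,::-1]);np.savez(f"{n}0.npz",p=p,d=d)
    c=imaging.get_calibration(n);print(n,c)
E
```

```text
{'time': 0.0, 'q': array([6.73794036e+01, 5.01092624e+00, 1.00340406e+01, 9.50986527e+01,
       1.71737268e-03, 9.00019483e+01]), 'qd': array([-0.06050321,  0.04676808,  0.00054468,  0.07433494,  0.05908178,
       -0.05189647]), 'joint_efforts': array([ 9.79873512e-04, -5.20388138e+01,  4.64802253e+01,  1.63606089e-02,
        9.59335011e-05,  2.07424861e-06]), 'ee_pos': array([0.2114892 , 0.50757239, 0.30318096]), 'tcp_rot': array([-1.79924462e+02, -1.71480255e-03,  1.57377453e+02]), 'wrist_force': array([ 1.07536181, -0.57880237,  0.55473653]), 'torque': array([ 0.02738612,  0.02445355, -0.04472372]), 'grasp_force': 0.0, 'opening': 0.08555178449003197}
scene {'intrinsics': array([[468.46739973,   0.        , 280.21998183],
       [  0.        , 468.46739973, 204.80343752],
       [  0.        ,   0.        ,   1.        ]]), 'dist_coeffs': array([-0.01344976,  0.        ,  0.        ,  0.        ,  0.        ]), 'world_from_camera': array([[ 0.73847472,  0.40233138, -0.54109569,  1.00408872],
       [ 0.67427563, -0.4373812 ,  0.59502106, -0.54511315],
       [ 0.00273056, -0.80425565, -0.5942772 ,  0.63437681],
       [ 0.        ,  0.        ,  0.        ,  1.        ]])}
top {'intrinsics': array([[484.55503176,   0.        , 274.333145  ],
       [  0.        , 484.55503176, 210.8813156 ],
       [  0.        ,   0.        ,   1.        ]]), 'dist_coeffs': array([-0.08854975,  0.        ,  0.        ,  0.        ,  0.        ]), 'world_from_camera': array([[-0.02590184, -0.99786587,  0.05994005,  0.40637891],
       [-0.99965786,  0.02607345,  0.00208269,  0.01123958],
       [-0.00364109, -0.05986559, -0.99819981,  1.38961194],
       [ 0.        ,  0.        ,  0.        ,  1.        ]])}
```

View pics/scene0.png

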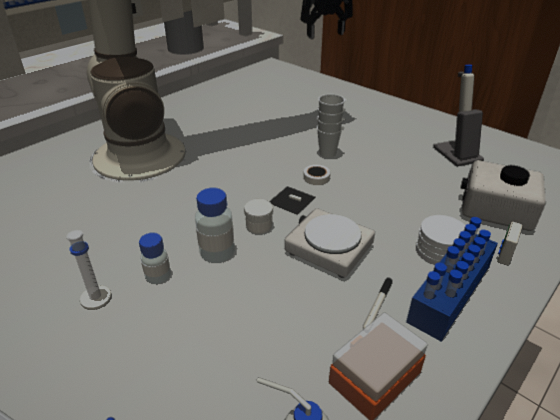

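View pics/top0.png

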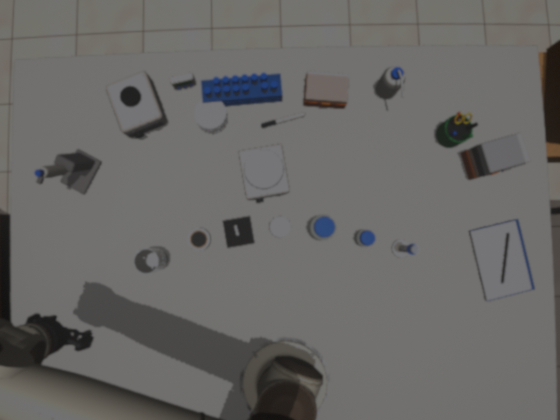

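```bash
cat > h.py <<'E'
import cv2,numpy as np
from workcell import sensors, imaging, bot
def px2w(n,uv,z):
    c=imaging.get_calibration(n);T=c["world_from_camera"]
    r=cv2.undistortPoints(np.array(uv,float).reshape(-1,1,2),c["intrinsics"],c["dist_coeffs"])[:,0]
    D=np.c_[r,np.ones(len(r))]@T[:3,:3].T
    return T[:3,3]+D*((z-T[2,3])/D[:,2])[:,None]
def w2px(n,X):
    c=imaging.get_calibration(n);T=np.linalg.inv(c["world_from_camera"])
    return cv2.projectPoints(np.array(X,float).reshape(-1,1,3),cv2.Rodrigues(T[:3,:3])[0],T[:3,3],c["intrinsics"],c["dist_coeffs"])[0][:,0]
def cloud(n,d):
    h,w=d.shape;v,u=np.mgrid[:h,:w];c=imaging.get_calibration(n);T=c["world_from_camera"]
    r=cv2.undistortPoints(np.stack([u,v],-1).reshape(-1,1,2).astype(float),c["intrinsics"],c["dist_coeffs"])[:,0]
    P=np.c_[r,np.ones(len(r))]*d.reshape(-1,1)
    return (P@T[:3,:3].T+T[:3,3]).reshape(h,w,3)
E
python3 - <<'E'
from h import *
p=np.load("top0.npz")["p"][90:290,110:430]
q=cv2.convertScaleAbs(p,alpha=2.2);q=cv2.resize(q,None,fx=2.5,fy=2.5,interpolation=cv2.INTER_CUBIC)
cv2.imwrite("pics/crop.png",q[:,:,::-1])
s=np.load("top0.npz");C=cloud("top",s["d"])
for nm,(u,v) in dict(st=(265,168),stack=(152,260),mat=(230,240),bar=(237,231),jar=(280,226),tall=(322,228),small=(367,238),cyl=(408,249)).items(): print(nm,C[v,u].round(3))
E
```

```text
st [0.608 0.037 0.047]
stack [0.36  0.349 0.081]
mat [0.41  0.143 0.001]
bar [0.435 0.122 0.013]
jar [ 0.444 -0.001  0.052]
tall [ 0.434 -0.108  0.135]
small [ 0.405 -0.233  0.091]
cyl [ 0.373 -0.334  0.122]
```

View pics/crop.png

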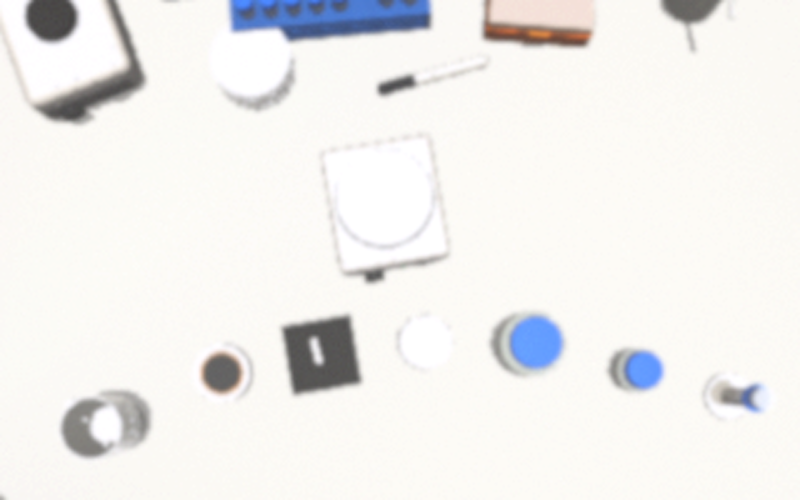

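Run:
```python
from h import *
s=np.load("top0.npz");C=cloud("top",s["d"]);p=s["p"]
def circ(nm,u,v,z,lo,hi,r=22,mask=None):
    m=(C[...,2]>lo)&(C[...,2]<hi) if mask is None else mask
    w=np.zeros_like(m,np.uint8);w[v-r:v+r,u-r:u+r]=m[v-r:v+r,u-r:u+r]
    w=cv2.morphologyEx(w,cv2.MORPH_OPEN,np.ones((3,3),np.uint8))
    c=max(cv2.findContours(w,cv2.RETR_EXTERNAL,cv2.CHAIN_APPROX_NONE)[0],key=cv2.contourArea)
    c0,R=cv2.minEnclosingCircle(c);M=cv2.moments(c);c1=(M["m10"]/M["m00"],M["m01"]/M["m00"])
    a=px2w("top",[c0,c1],z);e=px2w("top",[[c0[0]+R,c0[1]]],z)
    print(nm,"circ",a[0].round(4),"mom",a[1].round(4),"diam",round(2*np.linalg.norm(e[0]-a[0]),4))
hsv=cv2.cvtColor(p,cv2.COLOR_RGB2HSV);blue=(hsv[...,0]>100)&(hsv[...,0]<130)&(hsv[...,1]>120)
circ("tall",322,227,.138,0,0,22,blue);circ("small",367,238,.09,0,0,16,blue)
circ("tallz",322,227,.138,.128,.15);circ("smallz",366,238,.09,.08,.1,16)
circ("jarz",280,226,.052,.04,.062,18);circ("stirbox",265,168,.045,.03,.07,40);circ("rim",147,261,.154,.135,.17,22)
circ("cyl foot",397,248,.008,.0,.02,14,(p.min(2)>120))
mat=(p.max(2)<70);circ("mat",239,231,.003,0,0,20,mat)
# stirrer box rect
w=np.zeros(p.shape[:2],np.uint8);w[130:210,225:305]=((C[...,2]>.025)&(C[...,2]<.07))[130:210,225:305]
c=max(cv2.findContours(cv2.morphologyEx(w,cv2.MORPH_OPEN,np.ones((7,7))),0,2)[0],key=cv2.contourArea)
P=px2w("top",c.reshape(-1,2),.042)[:,:2].astype(np.float32);print("rect",cv2.minAreaRect(P))
b=np.array([[321,153],[429,134],[449,253],[342,272]])/2.5+[110,90];B=px2w("top",b,.042);print("hand corners",B.round(4),np.linalg.norm(B-np.roll(B,-1,0),axis=1),B.mean(0))
for i,j in((1,0),(2,3)):d=B[j]-B[i];print("yaw",np.degrees(np.arctan2(-d[0],d[1])))
for i,j in((3,0),(2,1)):d=B[j]-B[i];print("yaw",np.degrees(np.arctan2(d[1],d[0])))
print("plate",px2w("top",[[385/2.5+110,199/2.5+90]],.052))
bar=px2w("top",np.array([[313,338],[320,365],[316.5,351]])/2.5+[110,90],.009);print("bar",bar.round(4))
q=np.load("scene0.npz")["p"]
a=cv2.resize(cv2.convertScaleAbs(q[85:215,270:390],alpha=1.3),None,fx=4.5,fy=4.5,interpolation=3)
t=cv2.resize(cv2.convertScaleAbs(p[238:288,125:175],alpha=2.2),None,fx=5,fy=5,interpolation=3)
o=np.zeros((585,800,3),np.uint8);o[:,:540]=a;o[:250,545:795]=t;cv2.imwrite("pics/c2.png",o[:,:,::-1])
```

```text
tall circ [ 0.4376 -0.1134  0.138 ] mom [ 0.4373 -0.1132  0.138 ] diam 0.05
small circ [ 0.4058 -0.2325  0.09  ] mom [ 0.4058 -0.233   0.09  ] diam 0.0364
tallz circ [ 0.4379 -0.1147  0.138 ] mom [ 0.4383 -0.1145  0.138 ] diam 0.0552
smallz circ [ 0.4063 -0.2337  0.09  ] mom [ 0.4065 -0.2339  0.09  ] diam 0.0394
jarz circ [4.44e-01 1.00e-04 5.20e-02] mom [ 4.443e-01 -2.000e-04  5.200e-02] diam 0.0602
stirbox circ [0.5997 0.0403 0.045 ] mom [0.5983 0.0408 0.045 ] diam 0.1784
rim circ [0.3601 0.356  0.154 ] mom [0.3594 0.3667 0.154 ] diam 0.0641Traceback (most recent call last):
  File "<stdin>", line 15, in <module>
  File "<stdin>", line 7, in circ
ValueError: max() iterable argument is empty
```

Run:
```python
from h import *
s=np.load("top0.npz");C=cloud("top",s["d"]);p=s["p"]
w=np.zeros(p.shape[:2],np.uint8);w[130:210,225:305]=((C[...,2]>.025)&(C[...,2]<.07))[130:210,225:305]
c=max(cv2.findContours(cv2.morphologyEx(w,cv2.MORPH_OPEN,np.ones((7,7))),0,2)[0],key=cv2.contourArea)
P=px2w("top",c.reshape(-1,2),.042)[:,:2].astype(np.float32);print("rect",cv2.minAreaRect(P))
b=np.array([[321,153],[429,134],[449,253],[342,272]])/2.5+[110,90];B=px2w("top",b,.042);print("hand corners",B.round(4),np.linalg.norm(B-np.roll(B,-1,0),axis=1),B.mean(0))
for i,j in((1,0),(2,3)):d=B[j]-B[i];print("yaw",np.degrees(np.arctan2(-d[0],d[1])))
for i,j in((3,0),(2,1)):d=B[j]-B[i];print("yaw",np.degrees(np.arctan2(d[1],d[0])))
print("plate",px2w("top",[[385/2.5+110,199/2.5+90]],.052))
bar=px2w("top",np.array([[313,338],[320,365],[316.5,351]])/2.5+[110,90],.009);print("bar",bar.round(4))
q=np.load("scene0.npz")["p"]
a=cv2.resize(cv2.convertScaleAbs(q[85:215,270:390],alpha=1.3),None,fx=4.5,fy=4.5,interpolation=3)
t=cv2.resize(cv2.convertScaleAbs(p[238:288,125:175],alpha=2.2),None,fx=5,fy=5,interpolation=3)
o=np.zeros((585,800,3),np.uint8);o[:,:540]=a;o[:250,545:795]=t;cv2.imwrite("pics/c2.png",o[:,:,::-1])
```

```text
rect ((0.5943247079849243, 0.03975537791848183), (0.15315349400043488, 0.12436849623918533), 8.193599700927734)
hand corners [[ 0.6581  0.1107  0.042 ]
 [ 0.6764 -0.0113  0.042 ]
 [ 0.5412 -0.03    0.042 ]
 [ 0.5231  0.09    0.042 ]] [0.12341171 0.13643827 0.12138993 0.1365545 ] [0.59969582 0.03986073 0.042     ]
yaw 8.542782449071243
yaw 8.601656844094997
yaw 8.726255555634095
yaw 7.877347287385539
plate [[0.6024552  0.03978578 0.052     ]]
bar [[0.4513 0.1268 0.009 ]
 [0.4203 0.1194 0.009 ]
 [0.4364 0.1231 0.009 ]]
```

View pics/c2.png

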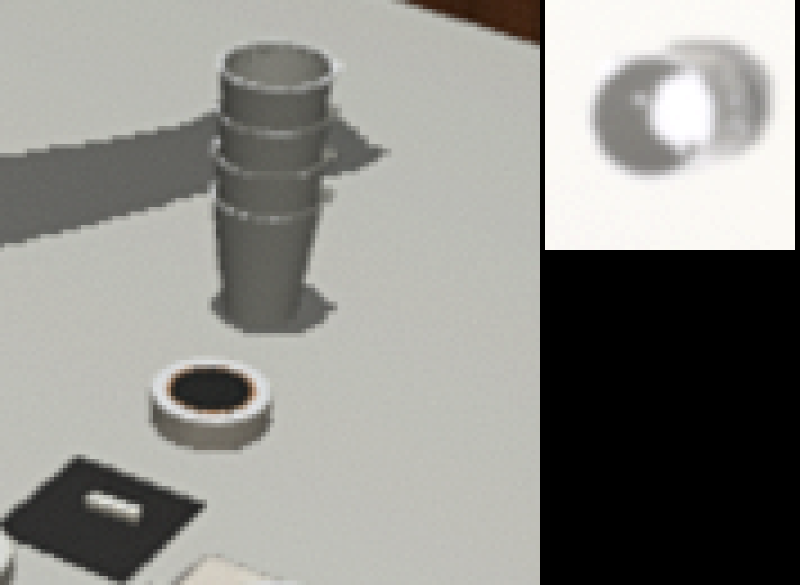

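Emit:
apply_moves(
  rows=[
    [[-0.45, -0.2, 0], [0, 0, -0.2], 1],
    [[-0.98, -0.42, 0], [0, 0, -0.45], 1],
    [[-0.98, -0.42, 0], [0, 0, -0.72], 1],
    [[-0.98, -0.42, 0], [0, 0, -0.72], 1],
  ],
  force=25,
)

```text
time: 0.5
ee_pos: [0.2869, 0.4301, 0.3038]
tcp_rot: [-180.0, -0.0, 179.0]
wrist_force: [-0.4, 0.4, -0.5]
opening: 0.0855
grasp_force: 0.0
```

```bash
cat >> h.py <<'E'
from scipy.spatial.transform import Rotation as R
def go(xyz,yaw):
    o=sensors.get_obs();r=R.from_euler("xyz",o["tcp_rot"],degrees=True)
    d=r.inv().apply(np.array(xyz)-o["ee_pos"])*10
    t=(r.inv()*R.from_euler("xyz",[180,0,yaw],degrees=True)).as_rotvec(degrees=True)/30
    print("t",round(o["time"],1),"pos",o["ee_pos"].round(4),"rot",o["tcp_rot"].round(1),"q",o["q"].round(0),"| shift",d.round(3),"turn",t.round(3))
E
python3 - <<'E'
from h import *
print(px2w("top",[[146.4,261]],.154),px2w("scene",[[331.6,99.4]],.154))
# lip tips: scene right protrusions
print(px2w("scene",[[270+341/4.5,85+67/4.5]],.154),px2w("scene",[[270+334/4.5,85+152/4.5]],.128))
go([.36,.358,.25],200)
E
```

```text
[[0.36065404 0.34450351 0.154     ]] [[0.36342359 0.34791062 0.154     ]]
[[0.39103836 0.36952417 0.154     ]] [[0.42057774 0.32615746 0.128     ]]
t 0.5 pos [0.2869 0.4301 0.3038] rot [-180.   -0.  179.] q [56.  0.  5. 95. -0. 57.] | shift [-0.744 -0.708  0.538] turn [-0.    -0.    -0.702]
```

Run:
```python
from h import *
g=cv2.cvtColor(np.load("top0.npz")["p"],cv2.COLOR_RGB2GRAY).astype(float)
c=np.array([146.4,261.]);bg=np.median(g[245:285,118:130])
pts=[]
for a in np.radians(np.arange(100,271,10)):
    rr=np.arange(5,18,.25);v=[cv2.getRectSubPix(g.astype(np.float32),(1,1),(float(c[0]+r*np.cos(a)),float(c[1]+r*np.sin(a))))[0,0] for r in rr]
    k=np.argmax(np.gradient(v)[4:])+4;pts.append(c+rr[k]*np.array([np.cos(a),np.sin(a)]))
P=px2w("top",pts,.154)[:,:2]
A=np.c_[2*P,np.ones(len(P))];s=np.linalg.lstsq(A,(P**2).sum(1),rcond=None)[0];print(s[:2],"r",np.sqrt(s[2]+s[:2]@s[:2]))
d=P-s[:2];print(np.hypot(*d.T).round(4))
go([.362,.346,.25],225)
```

```text
[0.36094848 0.34684198] r 0.028904965448147704
[0.0293 0.0276 0.0292 0.0289 0.0293 0.0297 0.029  0.0289 0.0282 0.0295
 0.0289 0.029  0.0272 0.0287 0.0289 0.0298 0.0295 0.0286]
t 0.5 pos [0.2869 0.4301 0.3038] rot [-180.   -0.  179.] q [56.  0.  5. 95. -0. 57.] | shift [-0.767 -0.827  0.538] turn [-0.    -0.    -1.535]
```

Emit:
apply_moves(
  rows=[
    [[-0.3, -0.35, 0], [0, 0, -0.28], 1],
    [[-0.6, -0.7, 0.1], [0, 0, -0.55], 1],
    [[-0.77, -0.82, 0.3], [0, 0, -0.8], 1],
    [[-0.77, -0.82, 0.4], [0, 0, -1.0], 1],
    [[-0.77, -0.82, 0.4], [0, 0, -1.0], 1],
  ],
)

```text
time: 1.0
ee_pos: [0.361, 0.3477, 0.2621]
tcp_rot: [-180.0, -0.2, -151.2]
wrist_force: [-0.3, 0.4, 0.2]
opening: 0.0856
grasp_force: 0.0
```

Emit:
apply_moves(
  rows=[
    [[0, 0, 0], [0, 0, -0.28], 1],
    [[0, 0, 0], [0, 0, -0.535], 1],
    [[0, 0, 0], [0, 0, -0.535], 1],
  ],
)

```text
time: 1.3
ee_pos: [0.3608, 0.3489, 0.2645]
tcp_rot: [180.0, 0.0, -135.1]
wrist_force: [0.2, 0.0, 0.0]
opening: 0.0855
grasp_force: 0.0
```

Run:
```python
from h import *
go([.362,.347,.203],225)
p,d=imaging.camera("scene");cv2.imwrite("pics/s1.png",cv2.resize(p[40:180,250:430],None,fx=4,fy=4)[:,:,::-1])
```

```text
t 1.3 pos [0.3608 0.3489 0.2645] rot [ 180.     0.  -135.1] q [44. -2. -2. 91.  0. -1.] | shift [ 0.005 -0.022  0.615] turn [ 0.     0.001 -0.003]
```

View pics/s1.png

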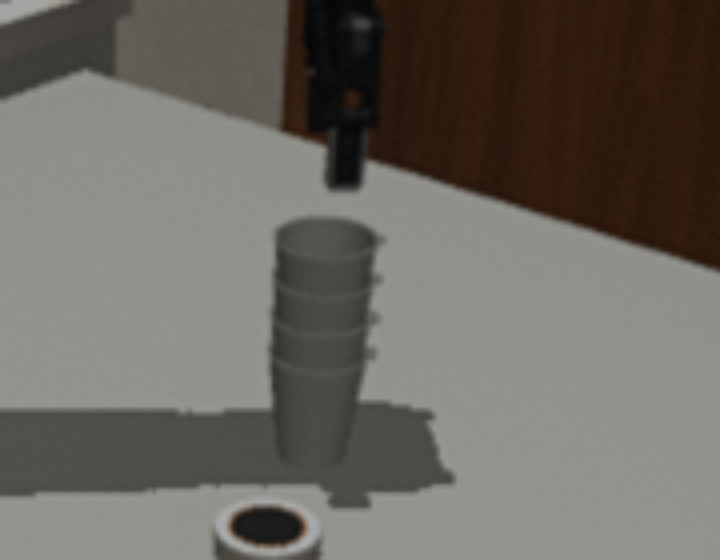

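Run:
```python
from h import *
f=lambda X:((w2px("scene",X)-[250,40])*4).round(0).tolist()
print("tip",f([.3608,.3489,.2]),"rim c",f([.362,.347,.154]),"base c",f([.362,.347,0]), "rim c from image",px2w("scene",[[250+326/4,40+242/4]],.154))
```

```text
tip [[329.0, 165.0]] rim c [[324.0, 237.0]] base c [[308.0, 453.0]] rim c from image [[0.36726058 0.3424739  0.154     ]]
```

Run:
```python
from h import *
p,d=imaging.camera("scene");C=cloud("scene",d)
m=(C[...,2]>.17)&(C[...,2]<.30)&(abs(C[...,0]-.36)<.12)&(abs(C[...,1]-.35)<.12)&(d>0)
P=C[m];rel=P-[.3608,.3489,0]
a=rel@np.array([.707,.707,0]);b=rel@np.array([.707,-.707,0])
for lo in np.arange(.17,.3,.01):
    k=(P[:,2]>=lo)&(P[:,2]<lo+.01)
    if k.sum()>3: print(round(lo,2),k.sum(),"along x_t",np.percentile(a[k],[5,50,95]).round(3),"along line",np.percentile(b[k],[5,50,95]).round(3))
```

```text
0.2 22 along x_t [-0.008 -0.002  0.008] along line [-0.045  0.046  0.051]
0.21 53 along x_t [-0.008 -0.001  0.01 ] along line [-0.046  0.048  0.056]
0.22 58 along x_t [-0.009 -0.002  0.012] along line [-0.045  0.05   0.057]
0.23 57 along x_t [-0.01  -0.003  0.011] along line [-0.043  0.051  0.058]
0.24 31 along x_t [-0.011 -0.005  0.007] along line [-0.047  0.052  0.058]
0.25 61 along x_t [-0.011 -0.002  0.011] along line [-0.036  0.071  0.075]
0.26 74 along x_t [-0.015 -0.008  0.011] along line [-0.031  0.055  0.075]
0.27 72 along x_t [-0.016 -0.008  0.011] along line [-0.018  0.069  0.074]
0.28 94 along x_t [-0.017 -0.008  0.011] along line [-0.026  0.067  0.073]
0.29 117 along x_t [-0.018 -0.009  0.018] along line [-0.013  0.034  0.072]
```

Emit:
apply_moves(
  rows=[
    [[0, -0.02, 0.3], [0, 0, 0], 1],
    [[0, -0.02, 0.55], [0, 0, 0], 1],
    [[0, -0.02, 0.64], [0, 0, 0], 1],
    [[0, -0.02, 0.64], [0, 0, 0], 1],
    [[0, -0.02, 0.64], [0, 0, 0], 0.5],
    [[0, -0.02, 0.64], [0, 0, 0], 0.5],
    [[0, -0.02, 0.64], [0, 0, 0], 0.5],
    [[0, -0.02, 0.64], [0, 0, 0], 0.5],
    [[0, -0.02, 0.64], [0, 0, 0], 0.5],
    [[0, -0.02, 0.64], [0, 0, 0], 0.5],
  ],
  force=22,
)

```text
time: 2.4
ee_pos: [0.3633, 0.3469, 0.2016]
tcp_rot: [-180.0, 0.2, -135.0]
wrist_force: [0.5, -0.0, 6.3]
opening: 0.0635
grasp_force: 23.2
```

Run:
```python
from h import *
go([.362,.347,.2],225)
p,d=imaging.camera("scene");cv2.imwrite("pics/s2.png",cv2.resize(cv2.convertScaleAbs(p[60:180,260:400],alpha=1.6),None,fx=4.5,fy=4.5)[:,:,::-1])
```

```text
t 2.4 pos [0.3633 0.3469 0.2016] rot [-180.     0.2 -135. ] q [44. -3. -9. 83. -0. -1.] | shift [0.008 0.01  0.016] turn [-0.     0.006 -0.   ]
```

View pics/s2.png

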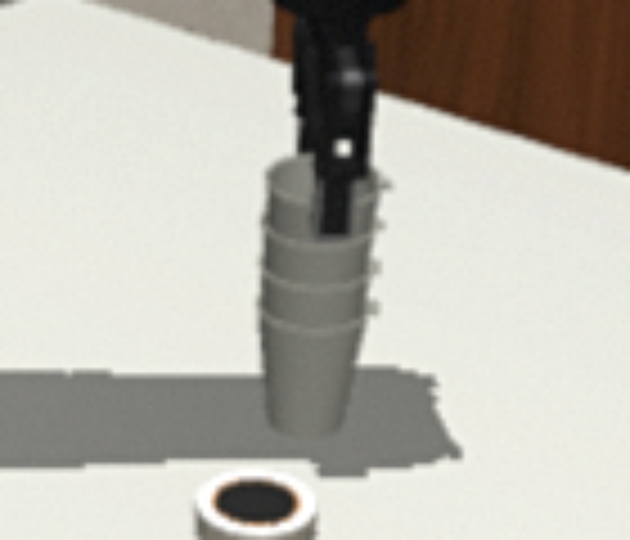

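Emit:
apply_moves(
  rows=[
    [[0, 0, -0.03], [0, 0, 0], 0.5],
    [[0, 0, -0.05], [0, 0, 0.12], 0.5],
    [[0, 0, -0.07], [0, 0, 0.25], 0.5],
    [[0, 0, -0.09], [0, 0, 0.38], 0.5],
    [[0, 0, -0.11], [0, 0, 0.5], 0.5],
    [[0, 0, -0.13], [0, 0, 0.63], 0.5],
    [[0, 0, -0.15], [0, 0, 0.75], 0.5],
    [[0, 0, -0.17], [0, 0, 0.88], 0.5],
    [[0, 0, -0.19], [0, 0, 1.0], 0.5],
    [[0, 0, -0.19], [0, 0, 1.0], 0.5],
  ],
)

```text
time: 3.45
ee_pos: [0.3629, 0.3465, 0.2194]
tcp_rot: [180.0, 0.0, -165.0]
wrist_force: [0.2, -0.2, -1.1]
opening: 0.0631
grasp_force: 24.2
```

Emit:
apply_moves(
  rows=[
    [[0, 0, -0.02], [0, 0, 0.13], 0.5],
    [[0, 0, -0.04], [0, 0, 0.26], 0.5],
    [[0, 0, -0.06], [0, 0, 0.39], 0.5],
    [[0, 0, -0.08], [0, 0, 0.52], 0.5],
    [[0, 0, -0.08], [0, 0, 0.52], 0.5],
  ],
)

```text
time: 3.95
ee_pos: [0.3629, 0.3465, 0.2272]
tcp_rot: [180.0, 0.0, 179.5]
wrist_force: [1.1, 0.4, 0.5]
opening: 0.0631
grasp_force: 24.2
```

Run:
```python
from h import *
go([.362,.347,.3],180)
p,d=imaging.camera("scene");cv2.imwrite("pics/s3.png",cv2.resize(cv2.convertScaleAbs(p[60:180,260:400],alpha=1.6),None,fx=4.5,fy=4.5)[:,:,::-1])
```

```text
t 4.0 pos [0.3629 0.3465 0.2272] rot [180.    0.  179.5] q [44. -3. -6. 86.  0. 44.] | shift [ 0.008  0.005 -0.728] turn [ 0.     0.    -0.018]
```

View pics/s3.png

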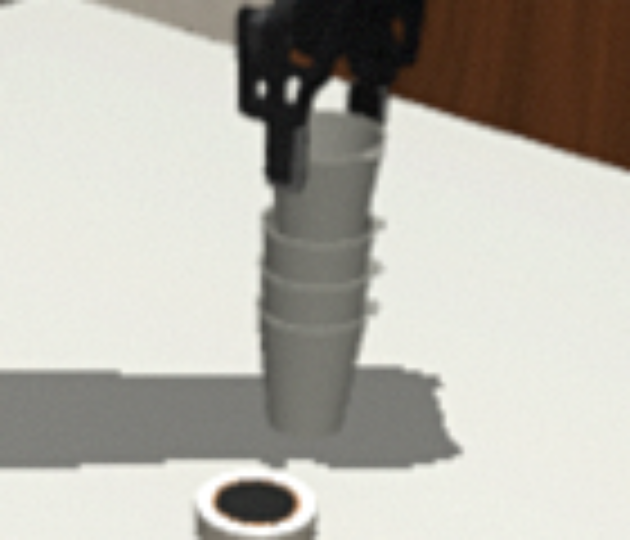

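Emit:
apply_moves(
  rows=[
    [[0, 0, -0.15], [0, 0, 0], 0.5],
    [[0, 0, -0.3], [0, 0, 0], 0.5],
    [[0, 0, -0.5], [0, 0, 0], 0.5],
    [[-0.1, -0.1, -0.6], [0, 0, 0], 0.5],
    [[-0.25, -0.35, -0.6], [0, 0, 0], 0.5],
    [[-0.45, -0.6, -0.6], [0, 0, 0], 0.5],
    [[-0.6, -0.8, -0.6], [0, 0, 0], 0.5],
  ],
)

```text
time: 4.7
ee_pos: [0.4231, 0.2642, 0.2875]
tcp_rot: [-180.0, 0.0, 179.5]
wrist_force: [0.3, -0.0, 0.1]
opening: 0.0631
grasp_force: 24.3
```

Emit:
apply_moves(
  rows=[
    [[-0.2, -0.27, 0], [0, 0, 0], 0.5],
    [[-0.4, -0.54, 0], [0, 0, 0], 0.5],
    [[-0.6, -0.8, 0], [0, 0, 0], 0.5],
  ],
)

```text
time: 5.0
ee_pos: [0.4821, 0.1834, 0.2875]
tcp_rot: [-180.0, 0.0, 179.5]
wrist_force: [0.1, 1.0, -1.2]
opening: 0.0632
grasp_force: 24.3
```

Emit:
apply_moves(
  rows=[
    [[-0.2, -0.27, 0], [0, 0, 0], 0.5],
    [[-0.4, -0.54, 0], [0, 0, 0], 0.5],
    [[-0.6, -0.8, 0], [0, 0, 0], 0.5],
  ],
)

```text
time: 5.3
ee_pos: [0.5412, 0.1026, 0.2874]
tcp_rot: [-180.0, 0.0, 179.5]
wrist_force: [0.7, 1.1, -0.7]
opening: 0.0633
grasp_force: 24.3
```

Emit:
apply_moves(
  rows=[
    [[-0.2, -0.22, 0], [0, 0, 0], 0.5],
    [[-0.4, -0.44, 0], [0, 0, 0], 0.5],
    [[-0.6, -0.65, 0], [0, 0, 0], 0.5],
    [[-0.6, -0.65, 0], [0, 0, 0], 0.5],
    [[-0.6, -0.65, 0], [0, 0, 0], 0.5],
  ],
)

```text
time: 5.8
ee_pos: [0.6, 0.038, 0.2868]
tcp_rot: [-180.0, -0.0, 179.4]
wrist_force: [0.5, 1.0, -0.8]
opening: 0.0632
grasp_force: 24.3
```

Run:
```python
from h import *
go([.604,.040,.181],180)
s=np.load("top0.npz")["p"];g=cv2.cvtColor(s,cv2.COLOR_RGB2GRAY)[125:215,220:310]
h=cv2.HoughCircles(cv2.resize(cv2.convertScaleAbs(g,alpha=1.6),None,fx=4,fy=4,interpolation=3),cv2.HOUGH_GRADIENT,2,400,param1=40,param2=20,minRadius=70,maxRadius=95)
for u,v,r in h[0][:3]: q=np.array([(u+.5)/4-.5+220,(v+.5)/4-.5+125]);print(px2w("top",[q],.052),px2w("top",[q+[r/4,0]],.052))
p,d=imaging.camera("scene");cv2.imwrite("pics/s4.png",cv2.resize(cv2.convertScaleAbs(p[110:300,240:440],alpha=1.5),None,fx=3,fy=3)[:,:,::-1])
```

```text
t 5.8 pos [0.6    0.038  0.2868] rot [-180.    -0.   179.4] q [ 4. 12. 16. 94.  0.  4.] | shift [-0.041  0.021  1.058] turn [-0.    -0.001 -0.02 ]
[[0.61162428 0.04408793 0.052     ]] [[ 0.60993695 -0.01962194  0.052     ]]
```

View pics/s4.png

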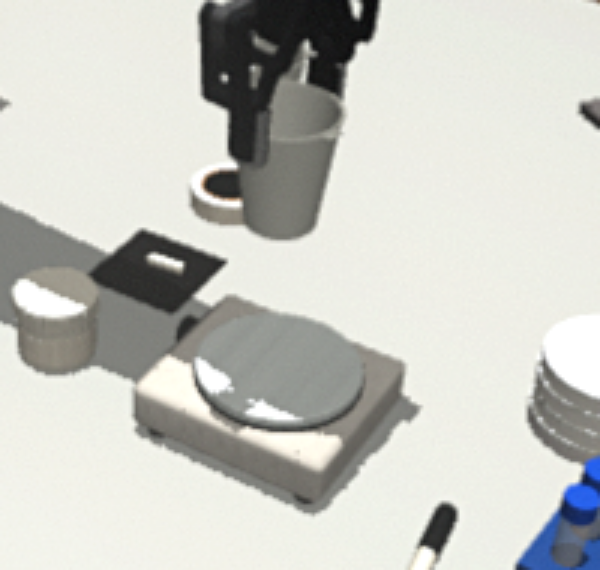

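Run:
```python
from h import *
a=np.linspace(0,2*np.pi,90);c=np.array([.604,.040]);y=np.radians(8.5);Rz=np.array([[np.cos(y),-np.sin(y)],[np.sin(y),np.cos(y)]])
circ=np.c_[c+.055*np.c_[np.cos(a),np.sin(a)],np.full(90,.052)]
box=np.array([[-.075,-.0625],[65e-3,-.0625],[65e-3,.0625],[-.075,.0625]])@Rz.T+c
box=np.c_[box,np.full(4,.042)]
out=[]
for n,(u,v,w,h) in dict(scene=(275,195,115,100),top=(225,125,80,95)).items():
    p=np.load(n+"0.npz")["p"];k=6 if n=="top" else 3.4
    k=4.8 if n=="top" else 3.4
    q=cv2.resize(cv2.convertScaleAbs(p[v:v+h,u:u+w],alpha=1.25 if n=="scene" else 1.7),None,fx=k,fy=k,interpolation=3)
    for X,col in((circ,(255,0,0)),(box,(0,160,0))):
        cv2.polylines(q,[(((w2px(n,X)-[u,v]+.5)*k)).astype(int)],True,col,1)
    out.append(q)
H=max(o.shape[0] for o in out);o=np.hstack([np.pad(o,((0,H-o.shape[0]),(0,0),(0,0))) for o in out]);print(o.shape)
cv2.imwrite("pics/ov.png",o[:,:,::-1])
```

```text
(456, 775, 3)
```

View pics/ov.png

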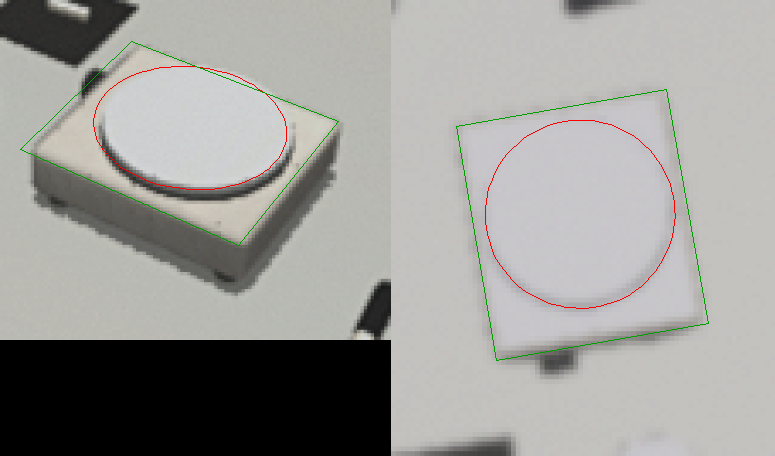

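Emit:
apply_moves(
  rows=[
    [[-0.03, 0.02, 0.3], [0, 0, 0], 0.5],
    [[-0.05, 0.02, 0.6], [0, 0, 0], 0.5],
    [[-0.05, 0.02, 0.85], [0, 0, 0], 0.5],
    [[-0.05, 0.02, 1.0], [0, 0, 0], 0.5],
    [[-0.05, 0.02, 1.0], [0, 0, 0], 0.5],
  ],
)

```text
time: 6.35
ee_pos: [0.6037, 0.0414, 0.1852]
tcp_rot: [-180.0, -0.2, 179.5]
wrist_force: [0.4, -0.4, 0.1]
opening: 0.0631
grasp_force: 24.4
```

Emit:
apply_moves(
  rows=[
    [[0, 0, 0.03], [0, 0, 0], 0.5],
    [[0, 0, 0.05], [0, 0, 0], 0.5],
    [[0, 0, 0.07], [0, 0, 0], 0.5],
    [[0, 0, 0.09], [0, 0, 0], 0.5],
    [[0, 0, 0.09], [0, 0, 0], 0.5],
  ],
)

```text
time: 6.85
ee_pos: [0.6048, 0.041, 0.1779]
tcp_rot: [180.0, 0.0, 179.4]
wrist_force: [-1.2, -0.2, 0.3]
opening: 0.0632
grasp_force: 24.4
```

Run:
```python
from h import *
go([.605,.040,.1756],180)
p,d=imaging.camera("scene");cv2.imwrite("pics/s5.png",cv2.resize(cv2.convertScaleAbs(p[130:290,260:410],alpha=1.5),None,fx=3.5,fy=3.5)[:,:,::-1])
```

```text
t 6.8 pos [0.6048 0.041  0.1779] rot [180.    0.  179.4] q [ 4. 12.  4. 82.  0.  4.] | shift [-0.002 -0.01   0.023] turn [ 0.     0.    -0.019]
```

View pics/s5.png

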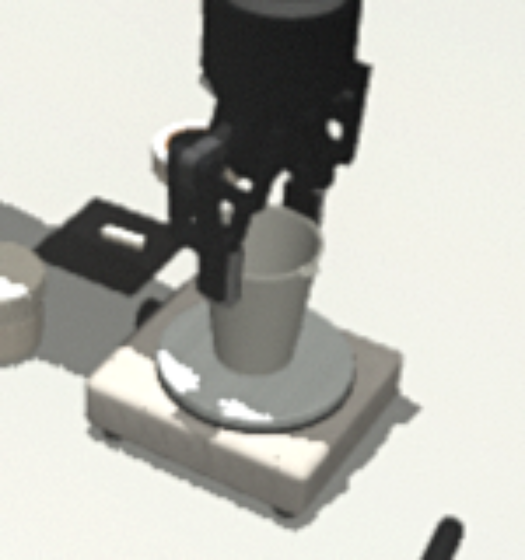

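Run:
```python
from h import *
f=lambda u,v,z:px2w("scene",[[260+(u+.5)/3.5-.5,130+(v+.5)/3.5-.5]],z)[0].round(4)
print("foot near pt",f(256,373,.0545),"L",f(214,350,.0545),"R",f(298,350,.0545),"rim right",f(323,240,.1305))
print("plate L",f(157,355,.052),"R",f(356,367,.052),"near",f(256,420,.052))
```

```text
foot near pt [0.6181 0.0289 0.0545] L [0.589  0.0289 0.0545] R [0.6234 0.0605 0.0545] rim right [0.629  0.0642 0.1305]
plate L [0.5665 0.0065 0.052 ] R [0.654  0.0728 0.052 ] near [0.6398 0.0007 0.052 ]
```

Emit:
apply_moves(
  rows=[
    [[-0.02, -0.03, 0], [0, 0, 0], 0.5],
    [[-0.02, -0.03, 0.02], [0, 0, 0], 0.5],
    [[-0.02, -0.03, 0.03], [0, 0, 0], 0.5],
    [[-0.02, -0.03, 0.03], [0, 0, 0], 0.5],
  ],
)

```text
time: 7.3
ee_pos: [0.6072, 0.0378, 0.1759]
tcp_rot: [-180.0, 0.1, 179.4]
wrist_force: [-0.8, -0.6, 5.6]
opening: 0.0629
grasp_force: 24.7
```

Emit:
apply_moves(
  rows=[
    [[0, 0, -0.01], [0, 0, 0], 0.8],
    [[0, 0, -0.01], [0, 0, 0], 1],
    [[0, 0, -0.01], [0, 0, 0], 1],
    [[0, 0, -0.01], [0, 0, 0], 1],
    [[0, 0, -0.15], [0, 0, 0], 1],
    [[0, 0, -0.4], [0, 0, 0], 1],
    [[0, 0, -0.7], [0, 0, 0], 1],
    [[0, 0, -1.0], [0, 0, 0], 1],
  ],
)

```text
time: 8.1
ee_pos: [0.6065, 0.038, 0.2769]
tcp_rot: [180.0, 0.0, 179.4]
wrist_force: [1.3, 0.8, -0.1]
opening: 0.0854
grasp_force: 0.0
```

Emit:
apply_moves(
  rows=[
    [[0.3, 0.14, 0], [0, 0, 0], 0.5],
    [[0.6, 0.28, 0], [0, 0, 0], 0.5],
    [[0.9, 0.42, 0], [0, 0, 0], 0.5],
  ],
)

```text
time: 8.4
ee_pos: [0.5163, 0.0812, 0.276]
tcp_rot: [180.0, 0.1, 179.4]
wrist_force: [-0.6, 0.3, 0.1]
opening: 0.0442
grasp_force: 0.0
```

Emit:
apply_moves(
  rows=[
    [[0.3, 0.14, 0], [0, 0, -0.2], 0.4],
    [[0.6, 0.28, 0.3], [0, 0, -0.35], 0.4],
    [[0.81, 0.43, 0.6], [0, 0, -0.46], 0.4],
    [[0.81, 0.43, 0.8], [0, 0, -0.46], 0.4],
    [[0.81, 0.43, 0.8], [0, 0, -0.46], 0.4],
  ],
)

```text
time: 8.9
ee_pos: [0.4353, 0.1249, 0.1937]
tcp_rot: [-180.0, -0.1, -166.7]
wrist_force: [0.2, 0.7, -0.7]
opening: 0.0343
grasp_force: 0.0
```

Run:
```python
from h import *
for n in("scene","top"):
    p=np.load(n+"0.npz")["p"];g=cv2.cvtColor(p,cv2.COLOR_RGB2GRAY)
    u,v=(293,199) if n=="scene" else (239,231)
    r=16 if n=="top" else 22
    dark=(g<(75 if n=="scene" else 60)).astype(np.uint8);w=np.zeros_like(g);w[v-r:v+r,u-r:u+r]=dark[v-r:v+r,u-r:u+r]
    c=max(cv2.findContours(w,cv2.RETR_EXTERNAL,2)[0],key=cv2.contourArea);hull=cv2.fillConvexPoly(np.zeros_like(g),cv2.convexHull(c),1)
    hull=cv2.erode(hull,np.ones((3,3)))
    m=hull&(g>(75 if n=="scene" else 55))
    k=np.argwhere(m)[:,::-1];P=px2w(n,k,.009)[:,:2];wt=g[m>0].astype(float)
    cen=np.average(P,axis=0,weights=wt);e=np.linalg.eigh(np.cov((P-cen).T))[1][:,1];print(n,len(k),cen.round(4),"ang",np.degrees(np.arctan2(e[1],e[0])).round(1))
p,d=imaging.camera("scene");cv2.imwrite("pics/s6.png",cv2.resize(cv2.convertScaleAbs(p[120:290,240:410],alpha=1.5),None,fx=3.5,fy=3.5)[:,:,::-1])
go([.436,.123,.079],193.4)
```

```text
scene 46 [0.4383 0.1268] ang -173.5
top 53 [0.4381 0.1246] ang -166.6
t 8.9 pos [0.4362 0.1248 0.1953] rot [-180.    -0.  -166.8] q [ 16.  -9. -16.  84.  -0.   3.] | shift [ 0.005 -0.016  1.163] turn [-0.    -0.001 -0.005]
```

View pics/s6.png

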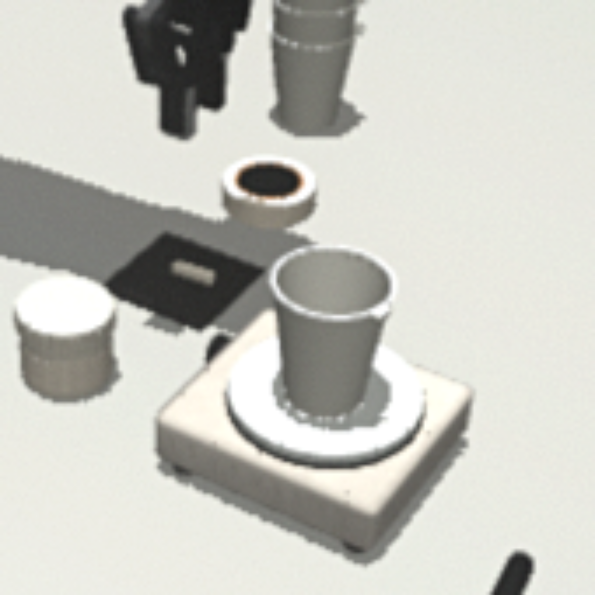

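Emit:
apply_moves(
  rows=[
    [[-0.02, 0, 0.35], [0, 0, 0], 0.4],
    [[-0.02, 0, 0.7], [0, 0, 0], 0.4],
    [[-0.02, 0, 1.0], [0, 0, 0], 0.4],
    [[-0.02, 0, 1.0], [0, 0, 0], 0.4],
  ],
)

```text
time: 9.35
ee_pos: [0.4378, 0.1245, 0.0931]
tcp_rot: [-180.0, -0.2, -166.8]
wrist_force: [-0.6, -0.7, 0.4]
opening: 0.0342
grasp_force: 0.0
```

Emit:
apply_moves(
  rows=[
    [[0, 0, 0.08], [0, 0, 0], 0.4],
    [[0, 0, 0.15], [0, 0, 0], 0.4],
    [[0, 0, 0.15], [0, 0, 0], 0.2],
    [[0, 0, 0.15], [0, 0, 0], 0.05],
    [[0, 0, 0.15], [0, 0, 0], 0],
    [[0, 0, 0.15], [0, 0, 0], 0],
    [[0, 0, 0.15], [0, 0, 0], 0],
    [[0, 0, 0.15], [0, 0, 0], 0],
  ],
)

```text
time: 10.15
ee_pos: [0.439, 0.1253, 0.0808]
tcp_rot: [-180.0, 0.1, -166.8]
wrist_force: [-0.4, -0.8, 5.8]
opening: 0.0065
grasp_force: 23.8
```

Emit:
apply_moves(
  rows=[
    [[0, 0, 0], [0, 0, 0], 0.25],
    [[0, 0, 0], [0, 0, 0], 0.25],
    [[0, 0, 0.02], [0, 0, 0], 0.25],
    [[0, 0, 0.03], [0, 0, 0], 0.25],
    [[0, 0, 0.03], [0, 0, 0], 0.05],
    [[0, 0, 0.03], [0, 0, 0], 0],
    [[0, 0, 0.03], [0, 0, 0], 0],
    [[0, 0, 0.03], [0, 0, 0], 0],
    [[0, 0, 0.03], [0, 0, 0], 0],
  ],
)

```text
time: 11.05
ee_pos: [0.4385, 0.1252, 0.0769]
tcp_rot: [-180.0, 0.0, -166.8]
wrist_force: [-0.2, 0.1, 0.5]
opening: 0.0068
grasp_force: 24.7
```

Emit:
apply_moves(
  rows=[
    [[0, 0, -0.1], [0, 0, 0], 0],
    [[0, 0, -0.3], [0, 0, 0], 0],
    [[0, 0, -0.6], [0, 0, 0], 0],
    [[0, 0, -1.0], [0, 0, 0], 0],
  ],
)

```text
time: 11.45
ee_pos: [0.4378, 0.125, 0.1775]
tcp_rot: [-180.0, -0.1, -166.8]
wrist_force: [0.3, 0.3, -0.3]
opening: 0.0072
grasp_force: 24.7
```

Emit:
apply_moves(
  rows=[
    [[0, 0, -0.3], [0, 0, 0], 0],
    [[-0.2, -0.2, -0.7], [0, 0, 0], 0],
    [[-0.45, -0.4, -0.7], [0, 0, 0], 0],
    [[-0.72, -0.6, -0.7], [0, 0, 0], 0],
  ],
)

```text
time: 11.85
ee_pos: [0.5236, 0.0828, 0.2496]
tcp_rot: [-180.0, 0.2, -166.7]
wrist_force: [-0.3, 0.4, -0.1]
opening: 0.007
grasp_force: 24.7
```

Emit:
apply_moves(
  rows=[
    [[-0.3, -0.3, 0], [0, 0, 0], 0],
    [[-0.6, -0.5, 0], [0, 0, 0], 0],
    [[-0.72, -0.63, 0], [0, 0, 0], 0],
    [[-0.72, -0.63, 0], [0, 0, 0], 0],
    [[-0.72, -0.63, 0], [0, 0, 0], 0],
  ],
)

```text
time: 12.35
ee_pos: [0.6067, 0.0383, 0.2471]
tcp_rot: [180.0, -0.0, -166.8]
wrist_force: [-0.4, -0.3, -0.2]
opening: 0.007
grasp_force: 24.7
```

Run:
```python
from h import *
go([.607,.038,.195],193.2)
p,d=imaging.camera("scene");cv2.imwrite("pics/s7.png",cv2.resize(cv2.convertScaleAbs(p[120:290,240:410],alpha=1.5),None,fx=3.5,fy=3.5)[:,:,::-1])
```

```text
t 12.3 pos [0.6067 0.0383 0.2471] rot [ 180.    -0.  -166.8] q [  4.  12.  12.  90.   0. -10.] | shift [-0.003 -0.004  0.521] turn [ 0.    -0.001  0.   ]
```

View pics/s7.png

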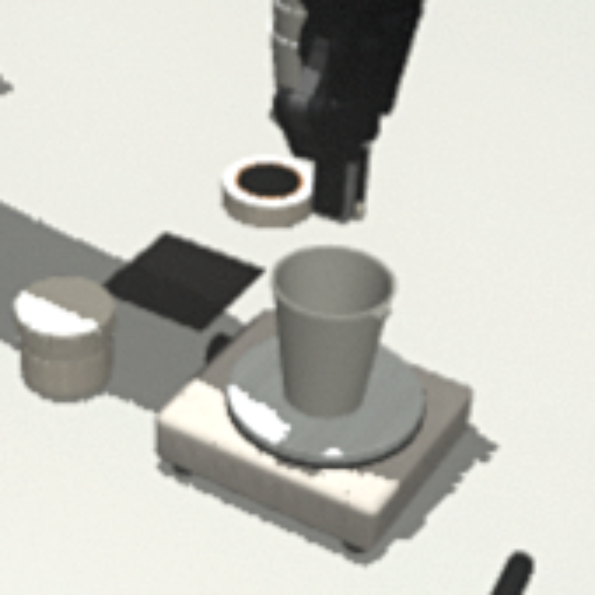

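Emit:
apply_moves(
  rows=[
    [[0, 0, 0.2], [0, 0, 0], 0],
    [[0, 0, 0.4], [0, 0, 0], 0],
    [[0, 0, 0.53], [0, 0, 0], 0],
    [[0, 0, 0.53], [0, 0, 0], 0],
    [[0, 0, 0.53], [0, 0, 0], 0.2],
    [[0, 0, 0.53], [0, 0, 0], 0.2],
    [[0, 0, 0.53], [0, 0, 0], 0.2],
    [[0, 0, 0.4], [0, 0, 0], 0.2],
    [[0, 0, 0.1], [0, 0, 0], 0.2],
    [[0, 0, -0.2], [0, 0, 0], 0.2],
  ],
)

```text
time: 13.4
ee_pos: [0.6066, 0.0383, 0.2687]
tcp_rot: [180.0, -0.0, -166.8]
wrist_force: [0.6, 0.2, 0.6]
opening: 0.017
grasp_force: 0.0
```

Emit:
apply_moves(
  rows=[
    [[0.2, -0.2, 0], [0, 0, 0.25], 0.5],
    [[0.45, -0.4, 0], [0, 0, 0.5], 1],
    [[0.7, -0.6, 0], [0, 0, 0.75], 1],
    [[0.86, -0.73, 0], [0, 0, 1.0], 1],
  ],
)

```text
time: 13.8
ee_pos: [0.5388, -0.0536, 0.2685]
tcp_rot: [180.0, 0.1, 162.9]
wrist_force: [0.0, -0.1, -0.0]
opening: 0.0741
grasp_force: 0.0
```

Emit:
apply_moves(
  rows=[
    [[0.1, -0.25, 0], [0, 0, 0.25], 1],
    [[0.2, -0.5, 0], [0, 0, 0.5], 1],
    [[0.3, -0.75, 0], [0, 0, 0.75], 1],
    [[0.38, -1.0, 0], [0, 0, 1.0], 1],
  ],
)

```text
time: 14.2
ee_pos: [0.4739, -0.1379, 0.2684]
tcp_rot: [180.0, 0.1, 132.9]
wrist_force: [-0.4, -0.9, -0.4]
opening: 0.0854
grasp_force: 0.0
```

Emit:
apply_moves(
  rows=[
    [[-0.05, -0.25, 0], [0, 0, 0.25], 1],
    [[-0.1, -0.5, 0], [0, 0, 0.5], 1],
    [[-0.15, -0.75, 0], [0, 0, 0.75], 1],
    [[-0.2, -1.0, 0], [0, 0, 1.0], 1],
    [[-0.2, -1.0, 0], [0, 0, 1.0], 1],
  ],
)

```text
time: 14.7
ee_pos: [0.4142, -0.2219, 0.2684]
tcp_rot: [180.0, 0.1, 102.9]
wrist_force: [0.5, 0.2, 0.2]
opening: 0.0851
grasp_force: 0.0
```

Run:
```python
from h import *
go([.406,-.2335,.136],103)
print("cyl",px2w("top",[[400,248]],.008))
q=np.load("scene0.npz")["p"];hsv=cv2.cvtColor(q,cv2.COLOR_RGB2HSV);b=((hsv[...,0]>100)&(hsv[...,0]<130)&(hsv[...,1]>120)).astype(np.uint8)
# cap top-ellipse centre via side extremes of blue blobs
for nm,(u,v,r),z in(("small",(151,246,18),.077),("tall",(211,203,20),.124)):
    w=np.zeros_like(b);w[v-r:v+r,u-r:u+r]=b[v-r:v+r,u-r:u+r];x,y,ww,hh=cv2.boundingRect(w);print(nm,(x,y,ww,hh),px2w("scene",[[x+ww/2-.5,y+hh/2-.5]],z)[0].round(4))
p,d=imaging.camera("scene");cv2.imwrite("pics/s8.png",cv2.resize(cv2.convertScaleAbs(p[110:310,60:400],alpha=1.5),None,fx=2.3,fy=2.3)[:,:,::-1])
```

```text
t 14.7 pos [ 0.4142 -0.2219  0.2684] rot [1.800e+02 1.000e-01 1.029e+02] q [-28.  -7.  -5.  91.  -0.  49.] | shift [-0.092 -0.107  1.325] turn [ 0.002  0.003 -0.005]
cyl [[ 0.37366555 -0.34233053  0.008     ]]
small (139, 233, 23, 25) [ 0.4065 -0.2347  0.077 ]
tall (197, 188, 29, 28) [ 0.4382 -0.1132  0.124 ]
```

View pics/s8.png

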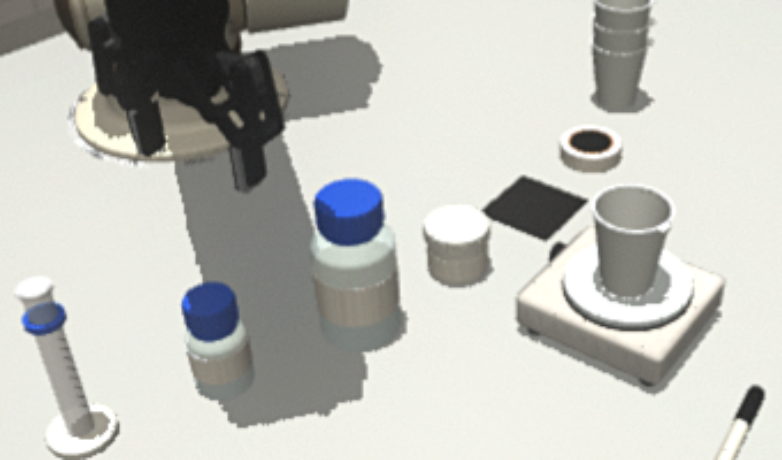

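Emit:
apply_moves(
  rows=[
    [[-0.05, -0.06, 0.3], [0, 0, 0], 1],
    [[-0.09, -0.11, 0.6], [0, 0, 0], 1],
    [[-0.09, -0.11, 0.85], [0, 0, 0], 1],
    [[-0.09, -0.11, 1.0], [0, 0, 0], 1],
  ],
)

```text
time: 15.15
ee_pos: [0.4068, -0.2309, 0.1657]
tcp_rot: [-180.0, -0.1, 103.3]
wrist_force: [0.4, 0.3, 0.8]
opening: 0.0852
grasp_force: 0.0
```

Emit:
apply_moves(
  rows=[
    [[0, 0, 0.15], [0, 0, 0], 1],
    [[0, 0, 0.28], [0, 0, 0], 1],
    [[0, 0, 0.28], [0, 0, 0], 0.6],
    [[0, 0, 0.28], [0, 0, 0], 0.4],
    [[0, 0, 0.28], [0, 0, 0], 0.3],
    [[0, 0, 0.28], [0, 0, 0], 0.3],
    [[0, 0, 0.28], [0, 0, 0], 0.3],
    [[0, 0, 0.28], [0, 0, 0], 0.3],
  ],
  force=35,
)

```text
time: 15.95
ee_pos: [0.4071, -0.2318, 0.14]
tcp_rot: [179.9, 0.1, 103.2]
wrist_force: [-1.7, 0.3, 5.6]
opening: 0.0389
grasp_force: 34.8
```

Emit:
apply_moves(
  rows=[
    [[0, 0, -0.2], [0, 0, 0], 0.3],
    [[0, 0, -0.45], [0, 0, 0], 0.3],
    [[0, 0, -0.75], [0, 0, 0], 0.3],
    [[0, 0, -1.0], [0, 0, 0], 0.3],
  ],
)

```text
time: 16.35
ee_pos: [0.4068, -0.2315, 0.2404]
tcp_rot: [180.0, 0.0, 103.2]
wrist_force: [1.0, 0.5, -1.7]
opening: 0.0392
grasp_force: 35.7
```

Emit:
apply_moves(
  rows=[
    [[0, 0, -0.4], [0, 0, 0], 0.3],
    [[0.2, 0.15, -0.8], [0, 0, 0], 0.3],
    [[0.5, 0.4, -0.8], [0, 0, 0], 0.3],
    [[0.86, 0.66, -0.8], [0, 0, 0], 0.3],
  ],
)

```text
time: 16.75
ee_pos: [0.4521, -0.1323, 0.3203]
tcp_rot: [179.9, 0.1, 103.1]
wrist_force: [1.1, -0.5, -2.4]
opening: 0.0389
grasp_force: 35.9
```

Emit:
apply_moves(
  rows=[
    [[0.3, 0.22, 0], [0, 0, 0], 0.3],
    [[0.6, 0.44, 0], [0, 0, 0], 0.3],
    [[0.86, 0.66, 0], [0, 0, 0], 0.3],
  ],
)

```text
time: 17.05
ee_pos: [0.4963, -0.0321, 0.319]
tcp_rot: [180.0, -0.0, 103.3]
wrist_force: [-0.1, -0.1, -1.7]
opening: 0.0391
grasp_force: 35.9
```

Emit:
apply_moves(
  rows=[
    [[0.3, 0.22, 0], [0, 0, 0], 0.3],
    [[0.6, 0.44, 0], [0, 0, 0], 0.3],
    [[0.86, 0.66, 0], [0, 0, 0], 0.3],
  ],
)

```text
time: 17.35
ee_pos: [0.5408, 0.0667, 0.3189]
tcp_rot: [180.0, -0.0, 103.3]
wrist_force: [0.8, 0.1, -1.7]
opening: 0.0389
grasp_force: 35.9
```

Emit:
apply_moves(
  rows=[
    [[0.3, 0.22, 0], [0, 0, 0], 0.3],
    [[0.6, 0.44, 0], [0, 0, 0], 0.3],
    [[0.86, 0.66, 0.3], [0, 0, 0], 0.3],
    [[0.86, 0.66, 0.6], [0, 0, 0], 0.3],
    [[0.86, 0.66, 0.6], [0, 0, 0], 0.3],
  ],
)

```text
time: 17.85
ee_pos: [0.584, 0.1644, 0.2539]
tcp_rot: [-179.5, 0.0, 103.3]
wrist_force: [0.7, 0.3, -2.0]
opening: 0.0392
grasp_force: 36.1
```

Run:
```python
from h import *
go([.5863,.1651,.142],103.2)
```

```text
t 17.9 pos [0.584  0.1644 0.2539] rot [-179.5    0.   103.3] q [16. 13. 13. 91.  0. 92.] | shift [0.002 0.033 1.118] turn [-0.015  0.001  0.004]
```

Emit:
apply_moves(
  rows=[
    [[0, 0.03, 0.3], [0, 0, 0], 0.3],
    [[0, 0.03, 0.6], [0, 0, 0], 0.3],
    [[0, 0.03, 0.85], [0, 0, 0], 0.3],
    [[0, 0.03, 1.0], [0, 0, 0], 0.3],
    [[0, 0.03, 1.0], [0, 0, 0], 0.3],
  ],
)

```text
time: 18.35
ee_pos: [0.5875, 0.1638, 0.1581]
tcp_rot: [-179.9, 0.0, 103.2]
wrist_force: [-0.0, -0.6, -1.1]
opening: 0.0389
grasp_force: 36.3
```

Emit:
apply_moves(
  rows=[
    [[0, 0, 0.04], [0, 0, 0], 0.3],
    [[0, 0, 0.07], [0, 0, 0], 0.3],
    [[0, 0, 0.1], [0, 0, 0], 0.3],
    [[0, 0, 0.1], [0, 0, 0], 0.3],
  ],
)

```text
time: 18.75
ee_pos: [0.5881, 0.1645, 0.1491]
tcp_rot: [180.0, -0.0, 103.2]
wrist_force: [-0.1, 0.4, -1.4]
opening: 0.039
grasp_force: 36.3
```

Still 9 mm to the bench; continue gently.

Emit:
apply_moves(
  rows=[
    [[0, -0.01, 0.04], [0, 0, 0], 0.3],
    [[0, -0.01, 0.07], [0, 0, 0], 0.3],
    [[0, -0.01, 0.09], [0, 0, 0], 0.3],
    [[0, -0.01, 0.09], [0, 0, 0], 0.3],
  ],
)

```text
time: 19.15
ee_pos: [0.5869, 0.1643, 0.1401]
tcp_rot: [180.0, -0.0, 103.2]
wrist_force: [-1.3, -0.8, 2.0]
opening: 0.0388
grasp_force: 36.7
```

Emit:
apply_moves(
  rows=[
    [[0, 0, 0], [0, 0, 0], 0.7],
    [[0, 0, 0], [0, 0, 0], 1],
    [[0, 0, 0], [0, 0, 0], 1],
    [[0, 0, -0.1], [0, 0, 0], 1],
    [[0, 0, -0.35], [0, 0, 0], 1],
    [[0, 0, -0.7], [0, 0, 0], 1],
    [[0, 0, -1.0], [0, 0, 0], 1],
  ],
)

```text
time: 19.85
ee_pos: [0.5869, 0.1642, 0.2422]
tcp_rot: [179.9, -0.0, 103.2]
wrist_force: [0.4, -0.3, 1.2]
opening: 0.0854
grasp_force: 0.0
```

Emit:
apply_moves(
  rows=[
    [[-0.25, -0.22, -0.3], [0, 0, 0], 1],
    [[-0.5, -0.45, -0.3], [0, 0, 0], 1],
    [[-0.79, -0.7, -0.3], [0, 0, 0], 1],
  ],
)

```text
time: 20.15
ee_pos: [0.5367, 0.0709, 0.2717]
tcp_rot: [179.8, 0.0, 103.3]
wrist_force: [0.4, -0.3, 0.7]
opening: 0.0853
grasp_force: 0.0
```

Emit:
apply_moves(
  rows=[
    [[-0.25, -0.22, 0], [0, 0, 0], 1],
    [[-0.5, -0.45, 0], [0, 0, 0], 1],
    [[-0.79, -0.7, 0], [0, 0, 0], 1],
  ],
)

```text
time: 20.45
ee_pos: [0.4861, -0.0224, 0.2708]
tcp_rot: [179.9, 0.0, 103.3]
wrist_force: [1.3, 0.3, 0.8]
opening: 0.0855
grasp_force: 0.0
```

Emit:
apply_moves(
  rows=[
    [[-0.25, -0.22, 0], [0, 0, 0], 1],
    [[-0.5, -0.45, 0], [0, 0, 0], 1],
    [[-0.79, -0.7, 0], [0, 0, 0], 1],
    [[-0.79, -0.7, 0], [0, 0, 0], 1],
    [[-0.79, -0.7, 0], [0, 0, 0], 1],
  ],
)

```text
time: 20.95
ee_pos: [0.4367, -0.115, 0.2708]
tcp_rot: [179.9, 0.0, 103.1]
wrist_force: [0.5, 0.5, -0.5]
opening: 0.0853
grasp_force: 0.0
```

Run:
```python
from h import *
go([.438,-.1137,.187],103.2)
```

```text
t 20.9 pos [ 0.4367 -0.115   0.2708] rot [179.9   0.  103.1] q [-15.  -9.  -7.  92.   0.  62.] | shift [0.01  0.015 0.838] turn [ 0.003  0.001 -0.003]
```

Emit:
apply_moves(
  rows=[
    [[0.01, 0.01, 0.3], [0, 0, 0], 1],
    [[0.01, 0.01, 0.6], [0, 0, 0], 1],
    [[0.01, 0.01, 0.83], [0, 0, 0], 1],
    [[0.01, 0.01, 0.83], [0, 0, 0], 1],
    [[0.01, 0.01, 0.83], [0, 0, 0], 0.6],
    [[0.01, 0.01, 0.83], [0, 0, 0], 0.4],
    [[0.01, 0.01, 0.83], [0, 0, 0], 0.4],
    [[0.01, 0.01, 0.83], [0, 0, 0], 0.4],
    [[0.01, 0.01, 0.83], [0, 0, 0], 0.4],
    [[0.01, 0.01, 0.83], [0, 0, 0], 0.4],
  ],
  force=60,
)

```text
time: 21.95
ee_pos: [0.4383, -0.1134, 0.1891]
tcp_rot: [179.8, 0.1, 103.2]
wrist_force: [-1.5, 0.0, 4.9]
opening: 0.0518
grasp_force: 62.5
```

Emit:
apply_moves(
  rows=[
    [[0, 0, -0.15], [0, 0, 0], 0.4],
    [[0, 0, -0.4], [0, 0, 0], 0.4],
    [[0, 0, -0.7], [0, 0, 0], 0.4],
    [[0, 0, -1.0], [0, 0, 0], 0.4],
  ],
)

```text
time: 22.35
ee_pos: [0.4374, -0.1132, 0.2892]
tcp_rot: [180.0, 0.0, 103.2]
wrist_force: [0.5, -0.3, -3.5]
opening: 0.0519
grasp_force: 64.1
```

Emit:
apply_moves(
  rows=[
    [[0, 0, -0.3], [0, 0, 0], 0.4],
    [[0.2, 0.12, -0.5], [0, 0, 0], 0.4],
    [[0.5, 0.32, -0.5], [0, 0, 0], 0.4],
    [[0.84, 0.54, -0.5], [0, 0, 0], 0.4],
  ],
)

```text
time: 22.75
ee_pos: [0.4713, -0.0186, 0.3391]
tcp_rot: [179.9, 0.1, 103.1]
wrist_force: [1.1, 0.4, -4.1]
opening: 0.0522
grasp_force: 64.2
```

Emit:
apply_moves(
  rows=[
    [[0.3, 0.19, 0], [0, 0, 0], 0.4],
    [[0.6, 0.38, 0], [0, 0, 0], 0.4],
    [[0.84, 0.54, 0], [0, 0, 0], 0.4],
  ],
)

```text
time: 23.05
ee_pos: [0.5045, 0.0768, 0.3381]
tcp_rot: [180.0, -0.0, 103.3]
wrist_force: [0.3, -0.4, -3.5]
opening: 0.052
grasp_force: 64.2
```

Emit:
apply_moves(
  rows=[
    [[0.3, 0.19, 0], [0, 0, 0], 0.4],
    [[0.6, 0.38, 0], [0, 0, 0], 0.4],
    [[0.84, 0.54, 0], [0, 0, 0], 0.4],
  ],
)

```text
time: 23.35
ee_pos: [0.5379, 0.171, 0.3379]
tcp_rot: [180.0, -0.0, 103.3]
wrist_force: [0.6, -1.1, -4.4]
opening: 0.0523
grasp_force: 64.2
```

Emit:
apply_moves(
  rows=[
    [[0.3, 0.19, 0], [0, 0, 0], 0.4],
    [[0.6, 0.38, 0], [0, 0, 0], 0.4],
    [[0.84, 0.54, 0], [0, 0, 0], 0.4],
    [[0.84, 0.54, 0], [0, 0, 0], 0.4],
    [[0.84, 0.54, 0], [0, 0, 0], 0.4],
  ],
)

```text
time: 23.85
ee_pos: [0.5709, 0.2638, 0.3371]
tcp_rot: [-180.0, 0.0, 103.3]
wrist_force: [0.3, -0.3, -3.5]
opening: 0.0519
grasp_force: 65.0
```

Run:
```python
from h import *
go([.5716,.263,.190],103.2)
```

```text
t 23.9 pos [0.5709 0.2638 0.3371] rot [-180.     0.   103.3] q [ 25.  18.  28. 101.  -0. 102.] | shift [-0.009  0.006  1.471] turn [-0.001  0.001  0.003]
```

Emit:
apply_moves(
  rows=[
    [[0, 0, 0.3], [0, 0, 0], 0.4],
    [[0, 0, 0.6], [0, 0, 0], 0.4],
    [[0, 0, 0.85], [0, 0, 0], 0.4],
    [[0, 0, 1.0], [0, 0, 0], 0.4],
  ],
)

```text
time: 24.25
ee_pos: [0.5703, 0.2619, 0.2355]
tcp_rot: [-179.9, 0.0, 103.2]
wrist_force: [-1.2, 0.0, -3.9]
opening: 0.0522
grasp_force: 64.9
```

Emit:
apply_moves(
  rows=[
    [[0, 0, 0.15], [0, 0, 0], 0.4],
    [[0, 0, 0.3], [0, 0, 0], 0.4],
    [[0, 0, 0.38], [0, 0, 0], 0.4],
    [[0, 0, 0.42], [0, 0, 0], 0.4],
    [[0, 0, 0.42], [0, 0, 0], 0.4],
  ],
)

```text
time: 24.75
ee_pos: [0.5709, 0.263, 0.1949]
tcp_rot: [-180.0, 0.0, 103.2]
wrist_force: [-0.3, -0.5, -3.5]
opening: 0.0525
grasp_force: 64.9
```

Run:
```python
from h import *
go([.5716,.263,.189],103.2)
```

```text
t 24.8 pos [0.5709 0.263  0.1949] rot [-180.     0.   103.2] q [ 25.  15.   9.  84.  -0. 102.] | shift [-0.002  0.007  0.059] turn [-0.     0.     0.001]
```

Emit:
apply_moves(
  rows=[
    [[0, 0, 0.03], [0, 0, 0], 0.4],
    [[0, 0, 0.05], [0, 0, 0], 0.4],
    [[0, 0, 0.06], [0, 0, 0], 0.4],
    [[0, 0, 0.06], [0, 0, 0], 0.4],
  ],
)

```text
time: 25.15
ee_pos: [0.571, 0.2633, 0.1893]
tcp_rot: [180.0, -0.0, 103.2]
wrist_force: [-0.4, 0.3, -2.1]
opening: 0.052
grasp_force: 65.4
```

Emit:
apply_moves(
  rows=[
    [[0, 0, 0.01], [0, 0, 0], 0.4],
    [[0, 0, 0.01], [0, 0, 0], 0.4],
    [[0, 0, 0.01], [0, 0, 0], 0.8],
    [[0, 0, 0.01], [0, 0, 0], 1],
    [[0, 0, 0.01], [0, 0, 0], 1],
    [[0, 0, -0.1], [0, 0, 0], 1],
    [[0, 0, -0.35], [0, 0, 0], 1],
    [[0, 0, -0.7], [0, 0, 0], 1],
    [[0, 0, -1.0], [0, 0, 0], 1],
  ],
)

```text
time: 26.05
ee_pos: [0.5708, 0.2631, 0.2913]
tcp_rot: [179.9, -0.0, 103.2]
wrist_force: [1.2, 0.4, -0.6]
opening: 0.0855
grasp_force: 0.0
```

Emit:
apply_moves(
  rows=[
    [[-0.25, -0.2, 0], [0, 0, 0], 1],
    [[-0.5, -0.4, 0], [0, 0, 0], 1],
    [[-0.76, -0.61, 0], [0, 0, 0], 1],
  ],
)

```text
time: 26.35
ee_pos: [0.5286, 0.1746, 0.2898]
tcp_rot: [179.9, -0.0, 103.3]
wrist_force: [0.3, -0.3, 1.3]
opening: 0.0852
grasp_force: 0.0
```

Emit:
apply_moves(
  rows=[
    [[-0.25, -0.2, 0], [0, 0, 0], 1],
    [[-0.5, -0.4, 0], [0, 0, 0], 1],
    [[-0.76, -0.61, 0], [0, 0, 0], 1],
  ],
)

```text
time: 26.65
ee_pos: [0.4863, 0.0863, 0.2898]
tcp_rot: [179.9, 0.0, 103.2]
wrist_force: [1.3, -0.6, 0.4]
opening: 0.0853
grasp_force: 0.0
```

Emit:
apply_moves(
  rows=[
    [[-0.25, -0.2, 0], [0, 0, 0], 1],
    [[-0.5, -0.4, 0.3], [0, 0, 0], 1],
    [[-0.76, -0.61, 0.6], [0, 0, 0], 1],
    [[-0.76, -0.61, 0.9], [0, 0, 0], 1],
    [[-0.76, -0.61, 0.9], [0, 0, 0], 1],
  ],
)

```text
time: 27.15
ee_pos: [0.4434, -0.0013, 0.1966]
tcp_rot: [-179.8, -0.1, 103.1]
wrist_force: [0.8, 0.6, -0.2]
opening: 0.0856
grasp_force: 0.0
```

Run:
```python
from h import *
go([.444,0,.101],103.2)
```

```text
t 27.1 pos [ 0.4434 -0.0013  0.1966] rot [-1.798e+02 -1.000e-01  1.031e+02] q [ -0. -10. -16.  84.   0.  77.] | shift [0.01  0.012 0.956] turn [-0.007 -0.002 -0.002]
```

Emit:
apply_moves(
  rows=[
    [[0.01, 0, 0.3], [0, 0, 0], 1],
    [[0.01, 0, 0.6], [0, 0, 0], 1],
    [[0.01, 0, 0.85], [0, 0, 0], 1],
    [[0.01, 0, 0.93], [0, 0, 0], 1],
    [[0.01, 0, 0.93], [0, 0, 0], 1],
    [[0.01, 0, 0.93], [0, 0, 0], 0.6],
    [[0.01, 0, 0.93], [0, 0, 0], 0.5],
    [[0.01, 0, 0.93], [0, 0, 0], 0.5],
    [[0.01, 0, 0.93], [0, 0, 0], 0.5],
    [[0.01, 0, 0.93], [0, 0, 0], 0.5],
  ],
  force=35,
)

```text
time: 28.15
ee_pos: [0.4457, 0.0004, 0.108]
tcp_rot: [179.8, 0.0, 103.2]
wrist_force: [-1.7, 0.7, 6.6]
opening: 0.0589
grasp_force: 36.5
```

Emit:
apply_moves(
  rows=[
    [[0, 0, -0.15], [0, 0, 0], 0.5],
    [[0, 0, -0.4], [0, 0, 0], 0.5],
    [[0, 0, -0.7], [0, 0, 0], 0.5],
    [[-0.1, 0.05, -0.9], [0, 0, 0], 0.5],
    [[-0.3, 0.3, -0.9], [0, 0, 0], 0.5],
    [[-0.65, 0.6, -0.9], [0, 0, 0], 0.5],
    [[-0.65, 0.77, -0.9], [0, 0, 0], 0.5],
  ],
)

```text
time: 28.85
ee_pos: [0.537, -0.0477, 0.1969]
tcp_rot: [179.9, 0.1, 103.1]
wrist_force: [-1.6, -0.7, -1.2]
opening: 0.0583
grasp_force: 38.2
```

Emit:
apply_moves(
  rows=[
    [[-0.2, 0.25, 0], [0, 0, 0], 0.5],
    [[-0.4, 0.5, 0], [0, 0, 0], 0.5],
    [[-0.65, 0.77, 0], [0, 0, 0], 0.5],
    [[-0.65, 0.77, 0.3], [0, 0, 0], 0.5],
    [[-0.65, 0.77, 0.3], [0, 0, 0], 0.5],
    [[-0.65, 0.77, 0.3], [0, 0, 0], 0.5],
  ],
)

```text
time: 29.45
ee_pos: [0.6238, -0.0908, 0.1662]
tcp_rot: [-179.9, -0.0, 103.2]
wrist_force: [0.7, -0.2, -0.2]
opening: 0.0581
grasp_force: 38.3
```

Run:
```python
from h import *
go([.6246,-.091,.109],103.2)
p,d=imaging.camera("scene");cv2.imwrite("pics/s9.png",cv2.resize(cv2.convertScaleAbs(p[80:360,150:500],alpha=1.4),None,fx=2.1,fy=2.1)[:,:,::-1])
```

```text
t 29.4 pos [ 0.6238 -0.0908  0.1662] rot [-179.9   -0.   103.2] q [-8. 16.  7. 81.  0. 68.] | shift [-0.004  0.008  0.571] turn [-0.003 -0.001  0.001]
```

View pics/s9.png

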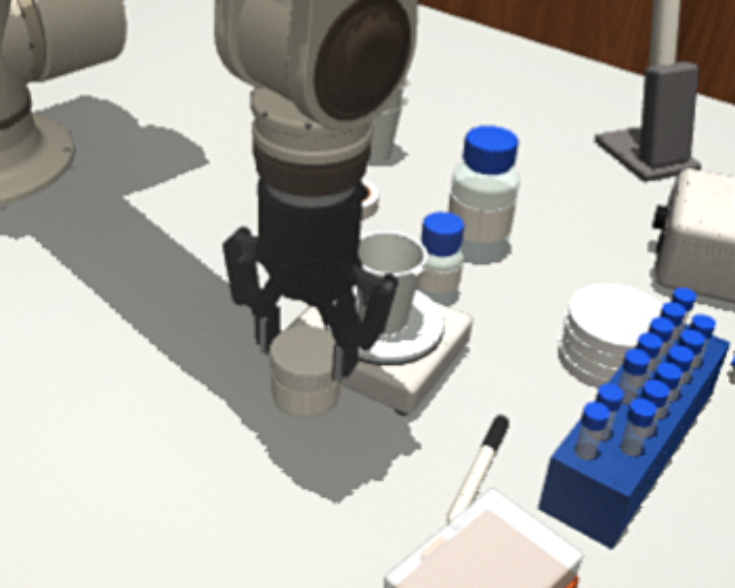

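Emit:
apply_moves(
  rows=[
    [[0, 0.01, 0.2], [0, 0, 0], 0.5],
    [[0, 0.01, 0.4], [0, 0, 0], 0.5],
    [[0, 0.01, 0.5], [0, 0, 0], 0.5],
    [[0, 0.01, 0.55], [0, 0, 0], 0.5],
    [[0, 0.01, 0.57], [0, 0, 0], 0.5],
    [[0, 0.01, 0.58], [0, 0, 0], 0.5],
    [[0, 0.01, 0.58], [0, 0, 0], 0.5],
  ],
)

```text
time: 30.2
ee_pos: [0.6257, -0.0907, 0.1087]
tcp_rot: [179.9, 0.0, 103.2]
wrist_force: [-0.1, 0.1, 0.2]
opening: 0.0584
grasp_force: 38.3
```

Emit:
apply_moves(
  rows=[
    [[0, 0, 0.01], [0, 0, 0], 0.5],
    [[0, 0, 0.01], [0, 0, 0], 0.5],
    [[0, 0, 0.01], [0, 0, 0], 0.8],
    [[0, 0, 0.01], [0, 0, 0], 1],
    [[0, 0, 0.01], [0, 0, 0], 1],
    [[0, 0, -0.1], [0, 0, 0], 1],
    [[0, 0, -0.35], [0, 0, 0], 1],
    [[0, 0, -0.7], [0, 0, 0], 1],
    [[0, 0, -1.0], [0, 0, 0], 1],
  ],
)

```text
time: 31.1
ee_pos: [0.6253, -0.0907, 0.2102]
tcp_rot: [180.0, 0.0, 103.2]
wrist_force: [1.3, 0.1, 0.0]
opening: 0.0855
grasp_force: 0.0
```

Emit:
apply_moves(
  rows=[
    [[-0.2, -0.3, -0.1], [0, 0, 0], 1],
    [[-0.4, -0.6, -0.3], [0, 0, 0], 1],
    [[-0.6, -1.0, -0.6], [0, 0, 0], 1],
  ],
)

```text
time: 31.4
ee_pos: [0.5433, -0.1704, 0.2659]
tcp_rot: [-179.9, -0.0, 103.3]
wrist_force: [0.7, 0.1, 0.3]
opening: 0.0854
grasp_force: 0.0
```

Emit:
apply_moves(
  rows=[
    [[-0.2, -0.3, 0], [0, 0, 0], 1],
    [[-0.4, -0.6, 0], [0, 0, 0], 1],
    [[-0.6, -1.0, 0], [0, 0, 0], 1],
    [[-0.6, -1.0, 0], [0, 0, 0], 1],
    [[-0.6, -1.0, 0], [0, 0, 0], 1],
  ],
)

```text
time: 31.9
ee_pos: [0.4601, -0.2519, 0.2668]
tcp_rot: [179.9, 0.0, 103.1]
wrist_force: [-0.1, 0.2, 0.5]
opening: 0.0856
grasp_force: 0.0
```

Run:
```python
from h import *
for n in("top","scene"):
    p,d=imaging.camera(n);np.savez(n+"1.npz",p=p,d=d)
    if n=="top":P=p;C=cloud("top",d)
hsv=cv2.cvtColor(P,cv2.COLOR_RGB2HSV);blue=((hsv[...,0]>100)&(hsv[...,0]<130)&(hsv[...,1]>120))
c=np.array([.605,.040]);y=np.radians(8.5);Rz=np.array([[np.cos(y),-np.sin(y)],[np.sin(y),np.cos(y)]])
def loc(nm,X,z,m):
    u,v=w2px("top",[*X,z])[0].astype(int);r=20;w=np.zeros(m.shape,np.uint8);w[v-r:v+r,u-r:u+r]=m[v-r:v+r,u-r:u+r]
    k=max(cv2.findContours(w,0,1)[0],key=cv2.contourArea);q,_=cv2.minEnclosingCircle(k);W=px2w("top",[q],z)[0]
    print(nm,W.round(4),"in stirrer",(Rz.T@(W[:2]-c)).round(4))
loc("small",[.5863,.1651],.09,blue);loc("tall",[.5716,.263],.138,blue)
loc("jar",[.6246,-.091],.052,(C[...,2]>.035)&(C[...,2]<.07))
loc("beaker",[.607,.038],.128,(C[...,2]>.1)&(C[...,2]<.15))
a=cv2.resize(cv2.convertScaleAbs(P[120:220,150:330],alpha=1.8),None,fx=4.4,fy=4.4,interpolation=3)
o=cv2.resize(cv2.convertScaleAbs(p[160:290,250:400],alpha=1.3)[:, :],None,fx=1,fy=1)
cv2.imwrite("pics/t1.png",a[:,:,::-1]);go([.4,-.2,.3],103)
```

```text
small [0.5841 0.16   0.09  ] in stirrer [-0.0029  0.1218]
tall [0.5687 0.2604 0.138 ] in stirrer [-0.0033  0.2234]
jar [ 0.626  -0.0904  0.052 ] in stirrer [ 0.0015 -0.1321]
beaker [0.6095 0.0381 0.128 ] in stirrer [ 0.0041 -0.0026]
t 32.0 pos [ 0.4611 -0.2509  0.2662] rot [180.    0.  103.2] q [-29.   1.   2.  91.   0.  48.] | shift [ 0.636 -0.478 -0.339] turn [0.001 0.    0.008]
```

View pics/t1.png

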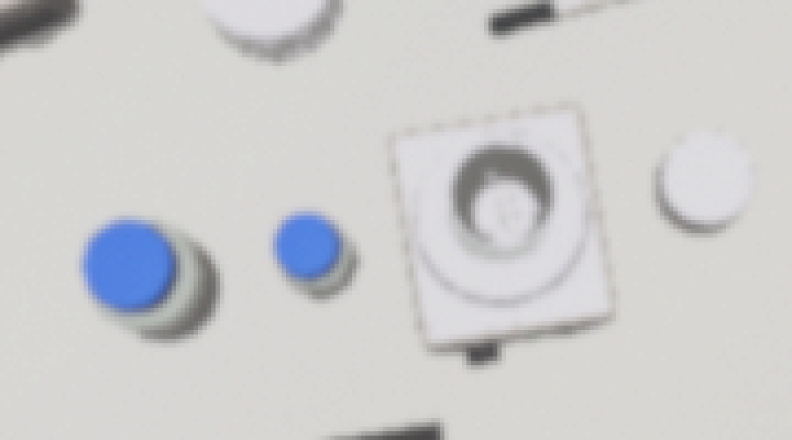

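```bash
python3 -c "
from workcell import bot;print(bot.job_done())"
```

```text
the job is handed in; nothing more can be done
None
```

The job is handed in at about 32 s. The beaker was twisted 45° as it came out and stands upright within about 5 mm of the plate's middle. The stir bar is inside it. Both bottles and the jar stand in the row to within about 4 mm, with gaps of roughly 3.5 to 4.5 cm. I never went near the cylinder, and the rest of the stack was still standing in later views; I did not re-measure either.

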